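# Turn the circuit board over in its holder for soldering

## Task

The parts are in: turn the circuit board over in its holder so that it lies level with its solder side up, ready for soldering. Do it by pushing gently with the fingertips on the bare strips along its two long edges: do not grip the board and do not press on its parts. The holder must stay standing where it is, neither lifted, tipped nor pushed away, and the things around it are left alone.

Things in the scene. Friction and masses are not known exactly. Their poses are not given: they have to be found in the camera images.
- holder: The board holder: a loose weighted frame, about 1.8 kg, on rubber feet. Two cross feet (150 mm long in its x, 30 mm wide, 26 mm high) at y = +-106 mm, joined by a low rail (30 mm high) along y; an upright on each foot carries a pivot. Origin: centre of its underside, at bench level. The pivot axis runs along the holder's y, 125 mm above the origin.
- pivot (a point): Point of the holder on the pivot axis, midway between the uprights, 125 mm above the bench; does not turn with the board. The two uprights stand at y = +-106 mm from it, 26 mm wide in x, their round heads end 142 mm above the bench; the free gap between them is 198 mm.
- cradle (a joint): Turn of the board about the holder's y, rad. 0: level, parts side up (it starts within 0.5 of this); positive: its +x edge goes down, its -x edge comes up. It turns either way, so +3.14 and -3.14 both mean level with the solder side up (stops at +-3.7). Stiff pivot: the board stays where it is left; about 2.5 N square to the board at a long edge turns it.
- pcb: The green circuit board, its short ends held in black jaws: 120 mm (x) by 160 mm (y), 3 mm thick. Origin: its centre, on the pivot axis. z points out of the parts side (up at the start); the other face is the solder side, flat with rows of solder joints. The two long edges are free; along each a strip 22 mm wide is bare. The jaws reach 25 mm to either side of the axis.
- parts: The electronic parts on the board: same axes as the board, origin on the parts face. Low ones (8 mm or less) reach to 38 mm from the pivot axis, tall ones (up to 25 mm: transformer, capacitors, relay, heat sink) stay within 19 mm of it.
- near_edge (a point): Middle of the board's long edge at its own -x side, 60 mm from the pivot axis (the edge towards the robot at the start); moves with the board.
- far_edge (a point): Middle of the other long edge, at the board's +x side, 60 mm from the axis; moves with the board.
- spool: Bystander, loose: solder reel standing upright, 60 mm across, 53 mm tall; origin at its underside.
- jar: Bystander, loose: amber screw-lid jar, 60 mm across, 95 mm tall; origin at its underside.
- fluxpot: Bystander, loose: small round aluminium flux tin, 50 mm across, 38 mm tall; origin at its underside.
- pliers: Bystander, loose: pliers lying flat, about 175 mm long, 14 mm high; origin at its underside.
- screwdriver: Bystander, loose: screwdriver lying flat, under 40 mm high; origin at its underside.
- ironstand: Bystander, loose: soldering iron in its coil stand, base 170 x 85 mm, iron rising to about 175 mm; origin at its underside.
- drill: Bystander, loose: cordless drill lying on its side, about 190 mm long, 62 mm high; origin at its underside.

How it is judged:
By the outcome, as a careful person would: the job done as asked, in the order asked, and still so for the second after the job is handed in, with the robot touching nothing.
It also fails if it takes over 51 s, if anything falls off the work surface, if the arm or the gripper's body presses on something with over 40 N, if the wrist force passes 120 N, or if a joint passes its speed limit or range.

## Robot

A 6-joint arm with a two-finger parallel gripper is mounted at the origin on the work surface. World frame = base frame: x ahead of the robot, y to its left, z up, the work surface at z = 0. Lengths are in m, angles in degrees, forces in N, time in s.
With the tool pointing down it reaches from about 0.25 to 0.725 m from the base axis. Payload 9.7 kg.
Tool frame: the origin (TCP) lies at the very end of the fingers, on their centre line; the grasp point (between the pads) lies 19 mm behind it; z points along the fingers, y is the line along which they close (so a half turn about z gives the same grasp; the last joint's range is limited). The gripper opens to 85 mm and grips with 20 to 120 N. Pads are 22 mm wide; open, the fingers measure 114 mm over their backs; the gripper's body (76 mm by 85 mm) begins 54 mm behind the grasp point. The pads swing forward as they close: fully open they stand 13 mm farther back than shut.
Start: joints at [66.864, 4.979, 10.078, 95.1, 0, 90], TCP at [0.216, 0.506, 0.231] pointing down, gripper open.
Joint ranges: [-179.16, 179.16], [-48.56, 103.87], [-65.8, 70.77], [-126.05, 130.52], [-82.76, 87.17], [-180, 180]. Speed limits (degrees/s): [127.2, 127.2, 147.25, 180, 180, 180].

## Interface

Orientations are given as [roll, pitch, yaw] about the fixed x, y, z axes, in that order (R = Rz(yaw) Ry(pitch) Rx(roll)).
In Python, from workcell import telemetry, optics, workorder gives the robot as it stands.
- The arm moves only by the shell command python3 -m handwheel 'ROWS' [FORCE]. ROWS is JSON, a list of rows, each an object of numbers: "tx", "ty", "tz": the shift along the tool's x, y, z in m; "ax", "ay", "az": the turn, a rotation vector about the tool's x, y, z in degrees; "jaw": the gripper command: -1 is shut, 1 is fully open, values between are in proportion. A call has exactly 10 rows; each row shifts and turns the commanded pose from where the row before left it, along the tool's axes as they then stand; what a row does not reach is not made up. A row lasts 1/8 s, in which the tool goes at most 62.5 mm and 10.7 degrees, less where a joint would pass 70% of its speed; a pose out of reach is approached as far as the arm can. A call is refused whole if a number of a shift passes 0.0625 or a number of a turn 10.7, either way. A call with a gripper value outside its range is refused whole. The fingers move at their own pace and stop on an object; FORCE is the grip in N (left out, the last holds). Time passes only in rows, so rows that do not move let the fingers close, or fill a call up. It gives the time, the measured TCP pose, the force, the opening and the grip force at its end, in the units of the state.
- telemetry.get_obs(): the state, without advancing time (a new reading comes with each control period).
- optics.camera(name): name is "scene" or "top" or "wrist"; returns a dict with "color" (480x640x3 uint8, red, green, blue), "K" (3x3 intrinsics, pixels), "extrinsics" (4x4, takes a point from camera to world coordinates); the wrist camera has in their place "mount" (4x4, takes a point from camera to tool coordinates, whose origin is the TCP and whose axes are the flange's). Camera axes: x right, y down, z forward; pixel columns grow to the right and rows downward; lengths in m; the calibration is good to about 2 mm. A picture is of the moment at which its call begins: read the wrist's pose just before it. There is no depth.
- workorder.job_done(): hands the job in; it is judged then, once.
The state is a dict: "time": time; "q": joint angles; "qd": joint speeds; "joint_efforts": joint torques, N m; "ee_pos": TCP position; "tcp_rot": TCP orientation; "wrist_force": force on the tool from outside, world axes, zero at the start; "torque": the same for the moment, N m; "opening": finger opening in m; "grasp_force": force on a finger pad.
Only numpy, scipy, OpenCV 4.12 (cv2) and the standard library are available. Lean on these libraries where they do the work, as an engineer would, in place of code of your own. Each camera call takes 0.05 s, during which the arm holds its last target. There are 200 camera calls.

## Working session

There is one attempt and no reset: what is moved stays moved. The work goes in short steps, Python scripts to look and compute and a shell command to move; the robot and the scene stay as the last step left them, time stands still between calls to the robot, and variables do not carry over. Pictures are saved under pics/ and viewed, at most 10 in all, crops included, and the job is handed in when it is done.

```bash
mkdir -p pics; cat > h.py <<'E'
import numpy as np, cv2
from workcell import telemetry, optics, workorder
E
python3 - <<'E'
from h import *
for n in ("scene","top"):
    c=optics.camera(n); cv2.imwrite(f"pics/{n}0.png",c["color"][:,:,::-1])
    np.savez(f"{n}.npz",K=c["K"],E=c["extrinsics"]); print(c["K"],c["extrinsics"])
o=telemetry.get_obs();print(o)
E
```

```text
[[489.52458581   0.         319.03536942]
 [  0.         489.52458581 244.3592372 ]
 [  0.           0.           1.        ]] [[-0.76226014  0.46849336 -0.4466245   1.0455026 ]
 [ 0.64704458  0.53328879 -0.54491869  0.63859039]
 [-0.01711095 -0.70435576 -0.70964088  0.95811474]
 [ 0.          0.          0.          1.        ]]
[[440.68014361   0.         321.8973692 ]
 [  0.         440.68014361 239.48429541]
 [  0.           0.           1.        ]] [[ 1.51090977e-02 -9.95807294e-01  9.02194426e-02  3.94931429e-01]
 [-9.99885504e-01 -1.49722753e-02  2.19317267e-03 -1.64525487e-02]
 [-8.33187009e-04 -9.02422496e-02 -9.95919496e-01  1.24339347e+00]
 [ 0.00000000e+00  0.00000000e+00  0.00000000e+00  1.00000000e+00]]
{'time': 0.1, 'q': array([ 6.68655286e+01,  5.00796484e+00,  1.00405869e+01,  9.50992339e+01,
       -4.73668795e-04,  9.00014079e+01]), 'qd': array([ 0.01480508, -0.0879073 ,  0.12497558,  0.0127567 , -0.02466683,
       -0.00958537]), 'joint_efforts': array([ 1.41469704e-04, -5.21562266e+01,  4.65654016e+01,  1.58934260e-02,
       -2.76966853e-05, -3.45791193e-06]), 'ee_pos': array([0.21601584, 0.50559294, 0.23066807]), 'tcp_rot': array([-1.79933388e+02,  4.75305245e-04,  1.56864121e+02]), 'wrist_force': array([-0.19472885,  0.50353844,  0.11035075]), 'torque': array([-0.02313729, -0.00491183,  0.00203057]), 'grasp_force': 0.0, 'opening': 0.08522485744278407}
```

View pics/scene0.png

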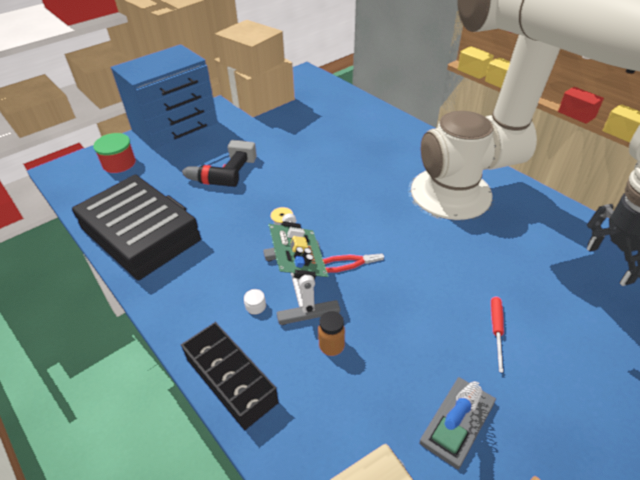

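View pics/top0.png

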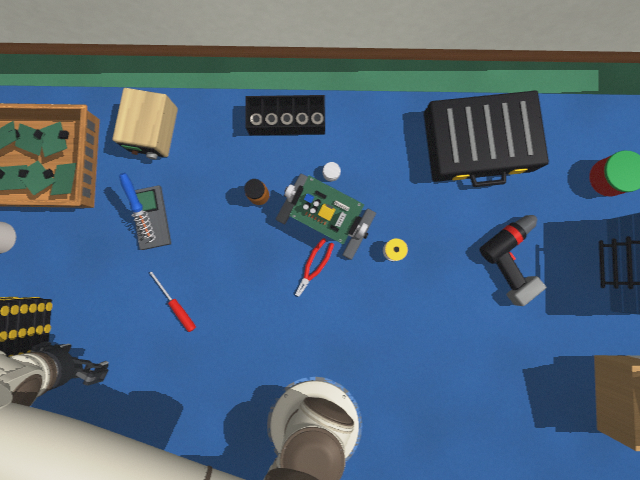

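The scene view shows the board at about (297,250), with the jar close to its left foot. The top view shows the uprights at about (291,191) and (362,230), and pliers, flux tin, spool and jar nearby. I'll enlarge both.

```bash
python3 - <<'E'
from h import *
t=cv2.imread("pics/top0.png")[150:300,230:430]; s=cv2.imread("pics/scene0.png")[195:365,235:395]
cv2.imwrite("pics/tc.png",cv2.resize(t,None,fx=4,fy=4,interpolation=cv2.INTER_CUBIC))
cv2.imwrite("pics/sc.png",cv2.resize(s,None,fx=3.5,fy=3.5,interpolation=cv2.INTER_CUBIC))
E
```

```text
(no output)
```

View pics/tc.png

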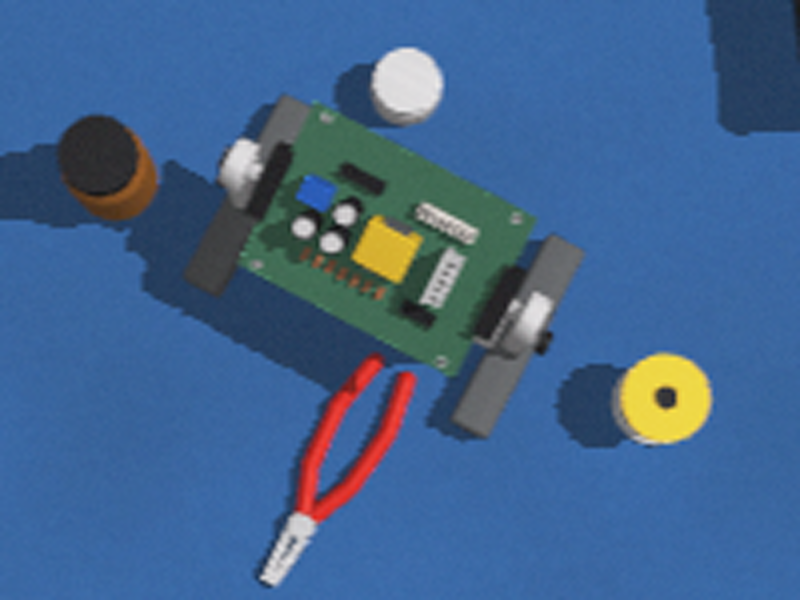

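View pics/sc.png

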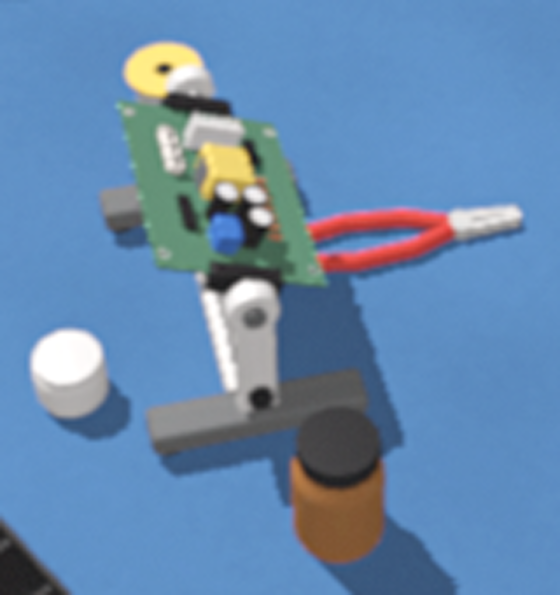

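```bash
cat > fit.py <<'E'
from h import *
from scipy.optimize import least_squares
C={n:np.load(n+".npz") for n in("top","scene")}
def proj(n,P):
    E=np.linalg.inv(C[n]["E"]);p=(C[n]["K"]@(E[:3,:3]@np.array(P).T+E[:3,3:])).T
    return p[:,:2]/p[:,2:]
def world(v,P): # holder->world
    x,y,w=v[:3];c,s=np.cos(w),np.sin(w)
    P=np.array(P,float);return np.c_[x+c*P[:,0]-s*P[:,1],y+s*P[:,0]+c*P[:,1],P[:,2]]
def board(t,P):
    P=np.array(P,float);c,s=np.cos(t),np.sin(t)
    return np.c_[c*P[:,0]+s*P[:,2],P[:,1],.125-s*P[:,0]+c*P[:,2]]
B=np.array([[60,80,1.5],[60,-80,1.5],[-60,-80,1.5],[-60,80,1.5]])/1e3
F=np.array([[75,-121,26],[75,-91,26],[-75,-121,26],[-75,-91,26],[-75,121,26],[-75,91,26]])/1e3
E
python3 - <<'E'
from fit import *
bt=np.array([[312,101],[536,217],[457,375],[240,258]])/4+[230,150]
ft=np.array([[583,252],[550,235],[487,438],[453,420],[187,275],[218,293]])/4+[230,150]
bs=np.array([[157,265],[120,103],[275,122],[327,285]])/3.5+[235,195]
f=lambda v:np.r_[proj("top",world(v,board(v[3],B)))-bt,proj("top",world(v,F))-ft,proj("scene",world(v,board(v[3],B)))-bs].ravel()
best=least_squares(f,[.44,-.02,-.5,0],x_scale=[.1,.1,1,1],loss="soft_l1")
v=best.x;print(v,np.degrees(v[2:]));print(f(v).reshape(-1,2).round(1))
np.save("v.npy",v)
print(world(v,board(v[3],B)).round(3))
# bystanders on bench via top
def ray(px,z):
    c=C["top"];d=c["E"][:3,:3]@np.linalg.inv(c["K"])@[*px,1];o=c["E"][:3,3];return o+d*(z-o[2])/d[2]
for n,p,z in(("jar",(99,156),.095),("flux",(407,80),.038),("spool",(664,398),.053),("plA",(376,360),.014),("plB",(407,378),.014),("plTip",(268,580),.014)):
    w=ray(np.array(p)/4+[230,150],z);c,s=np.cos(v[2]),np.sin(v[2]);d=w[:2]-v[:2];print(n,w.round(3),"holder",np.round([c*d[0]+s*d[1],-s*d[0]+c*d[1]],3))
E
```

```text
[ 0.57167366 -0.02342222 -0.47575857 -0.4201066 ] [-27.25895786 -24.07033524]
[[ 0.2 -0.2]
 [ 0.4  0.4]
 [-1.2  0.9]
 [-1.   1.3]
 [ 0.9 -0.4]
 [-0.4 -1.2]
 [-0.2  0.5]
 [-1.3 -0.1]
 [-2.   0.3]
 [-0.3  0.8]
 [-0.6 -0.1]
 [-1.2 -1.5]
 [-1.1  0.1]
 [-1.  -0.3]]
[[ 0.656  0.023  0.151]
 [ 0.583 -0.119  0.151]
 [ 0.486 -0.069  0.102]
 [ 0.559  0.073  0.102]]
jar [0.63  0.166 0.095] holder [-0.034  0.195]
flux [ 0.699 -0.038  0.038] holder [0.12  0.045]
spool [ 0.479 -0.215  0.053] holder [ 0.005 -0.213]
plA [ 0.505 -0.02   0.014] holder [-0.061 -0.027]
plB [ 0.493 -0.042  0.014] holder [-0.062 -0.052]
plTip [0.351 0.053 0.014] holder [-0.231 -0.033]
```

The views fix the holder at (0.572, -0.023), yaw -27°, with the board at about -24° (near edge down). The plan:
1. Press the near strip down.
2. Pull the raised far edge over towards the robot on the solder face.

First I'll move above it with the gripper shut.

```bash
cat > go.py <<'E'
# usage: go.py hx hz tilt [hy] : needed shift in current tool axes (mm), turn rotvec (deg); also prints state in holder frame
import sys
from fit import *
from scipy.spatial.transform import Rotation as R
v=np.load("v.npy");o=telemetry.get_obs()
w=v[2];Rh=R.from_euler("z",w)
Rt=R.from_euler("xyz",o["tcp_rot"],degrees=True)
p=Rh.inv().apply(np.array(o["ee_pos"])-[v[0],v[1],0])
base=R.from_matrix(np.array([[-1,0,0],[0,1,0],[0,0,-1.]]))
rel=(base.inv()*Rh.inv()*Rt).as_rotvec(degrees=True)
print("t",round(o["time"],2),"holder pos mm",(p*1e3).round(1),"tilt(-ay)",rel.round(1),"F holder",Rh.inv().apply(o["wrist_force"]).round(1),"q",np.round(o["q"]),"open",round(o["opening"],3))
a=[float(x) for x in sys.argv[1:]]
while len(a)>=3:
    hx,hz,t=a[:3];a=a[3:]
    goal=np.array([hx,0,hz])/1e3;Rg=Rh*base*R.from_rotvec([0,-t,0],degrees=True)
    print("shift mm",(Rt.inv().apply(Rh.apply(goal-p))*1e3).round(1),"turn",(Rt.inv()*Rg).as_rotvec(degrees=True).round(1), "shift in final axes",(Rg.inv().apply(Rh.apply(goal-p))*1e3).round(1))
E
python3 go.py -100 220 0
python3 - <<'E'
from fit import *
for t in(-24,-40,-55,-70):
  print(t,(board(np.radians(t),[[-.054,0,.0015],[-.06,0,.0015],[.06,0,-.0015]])[:,[0,2]]*1e3).round(1).tolist())
E
```

```text
t 0.1 holder pos mm [-558.5  307.4  230.7] tilt(-ay) [ 0.1 -0.  -4.1] F holder [-0.4  0.4  0.1] q [67.  5. 10. 95. -0. 90.] open 0.085
shift mm [-435.2 -339.5   11.1] turn [-0.1  0.   4.1] shift in final axes [-458.5 -307.4   10.7]
-24 [[-49.9, 104.4], [-55.4, 102.0], [55.4, 148.0]]
-40 [[-42.3, 91.4], [-46.9, 87.6], [46.9, 162.4]]
-55 [[-32.2, 81.6], [-35.6, 76.7], [35.6, 173.3]]
-70 [[-19.9, 74.8], [-21.9, 69.1], [21.9, 180.9]]
```

```bash
python3 -m handwheel '[{"tx":-0.0435,"ty":-0.034,"tz":0.001,"jaw":-1},{"tx":-0.0435,"ty":-0.034,"tz":0.001,"jaw":-1},{"tx":-0.0435,"ty":-0.034,"tz":0.001,"jaw":-1},{"tx":-0.0435,"ty":-0.034,"tz":0.001,"jaw":-1},{"tx":-0.0435,"ty":-0.034,"tz":0.001,"jaw":-1},{"tx":-0.0435,"ty":-0.034,"tz":0.001,"jaw":-1},{"tx":-0.0435,"ty":-0.034,"tz":0.001,"jaw":-1},{"tx":-0.0435,"ty":-0.034,"tz":0.001,"jaw":-1},{"tx":-0.0435,"ty":-0.034,"tz":0.001,"jaw":-1},{"tx":-0.0435,"ty":-0.034,"tz":0.001,"jaw":-1}]'; python3 go.py -100 220 30 -60 140 30
```

```text
t 0.1 holder pos mm [-558.5  307.4  230.7] tilt(-ay) [ 0.1 -0.  -4.1] F holder [-0.4  0.4  0.1] q [67.  5. 10. 95. -0. 90.] open 0.085
shift mm [-435.2 -339.5   11.1] turn [  1. -30.   4.] shift in final axes [-391.7 -307.4  238.5]
shift mm [-475.1 -342.3   91.1] turn [  1. -30.   4.] shift in final axes [-386.3 -307.4  327.7]$[0]: bad value
```

```bash
python3 -m handwheel '[{"tx":-0.0435,"ty":-0.034,"tz":0.001,"ax":0,"ay":0,"az":0.4,"jaw":-1},{"tx":-0.0435,"ty":-0.034,"tz":0.001,"ax":0,"ay":0,"az":0.4,"jaw":-1},{"tx":-0.0435,"ty":-0.034,"tz":0.001,"ax":0,"ay":0,"az":0.4,"jaw":-1},{"tx":-0.0435,"ty":-0.034,"tz":0.001,"ax":0,"ay":0,"az":0.4,"jaw":-1},{"tx":-0.0435,"ty":-0.034,"tz":0.001,"ax":0,"ay":0,"az":0.4,"jaw":-1},{"tx":-0.0435,"ty":-0.034,"tz":0.001,"ax":0,"ay":0,"az":0.4,"jaw":-1},{"tx":-0.0435,"ty":-0.034,"tz":0.001,"ax":0,"ay":0,"az":0.4,"jaw":-1},{"tx":-0.0435,"ty":-0.034,"tz":0.001,"ax":0,"ay":0,"az":0.4,"jaw":-1},{"tx":-0.0435,"ty":-0.034,"tz":0.001,"ax":0,"ay":0,"az":0.4,"jaw":-1},{"tx":-0.0435,"ty":-0.034,"tz":0.001,"ax":0,"ay":0,"az":0.4,"jaw":-1}]'; python3 go.py -100 220 30 -60 140 30
```

```text
time: 1.35
ee_pos: [0.4675, 0.0123, 0.2211]
tcp_rot: [180.0, -0.0, 152.8]
wrist_force: [1.6, 1.2, 0.9]
opening: -0.0001
grasp_force: 0.0
t 1.35 holder pos mm [-108.9  -15.9  221.1] tilt(-ay) [-0.   0.  -0.1] F holder [0.9 1.8 0.9] q [ 2. -6. -2. 94.  0. 29.] open -0.0
shift mm [-9.  15.9  1.1] turn [  0.  -30.    0.1] shift in final axes [-7.2 15.9  5.4]
shift mm [-49.   15.8  81.1] turn [  0.  -30.    0.1] shift in final axes [-1.8 15.9 94.7]
```

```bash
python3 -m handwheel '[{"tx":0,"ty":0,"tz":0,"ax":0,"ay":-10,"az":0,"jaw":-1},{"tx":0,"ty":0,"tz":0,"ax":0,"ay":-10,"az":0,"jaw":-1},{"tx":0,"ty":0,"tz":0,"ax":0,"ay":-10,"az":0,"jaw":-1},{"tx":0,"ty":0.004,"tz":0.019,"ax":0,"ay":0,"az":0,"jaw":-1},{"tx":0,"ty":0.004,"tz":0.019,"ax":0,"ay":0,"az":0,"jaw":-1},{"tx":0,"ty":0.004,"tz":0.019,"ax":0,"ay":0,"az":0,"jaw":-1},{"tx":0,"ty":0.004,"tz":0.019,"ax":0,"ay":0,"az":0,"jaw":-1},{"tx":-0.002,"ty":0,"tz":0.019,"ax":0,"ay":0,"az":0,"jaw":-1},{"tx":0,"ty":0,"tz":0,"ax":0,"ay":0,"az":0,"jaw":-1},{"tx":0,"ty":0,"tz":0,"ax":0,"ay":0,"az":0,"jaw":-1}]'; python3 go.py -53 106 30 -47 93 30 -38 78 30
python3 - <<'E'
from h import *
a=optics.camera("top")["color"][150:300,230:430];b=optics.camera("scene")["color"][195:345,215:415]
cv2.imwrite("pics/p1.png",cv2.resize(np.vstack([a,b])[:,:,::-1],None,fx=2,fy=2,interpolation=cv2.INTER_CUBIC))
E
```

```text
time: 2.6
ee_pos: [0.5181, 0.006, 0.1405]
tcp_rot: [180.0, 30.0, 152.9]
wrist_force: [0.4, 0.0, 0.2]
opening: 0.0002
grasp_force: 0.0
t 2.6 holder pos mm [-61.1   1.6 140.5] tilt(-ay) [ -0.  -30.   -0.1] F holder [0.4 0.2 0.2] q [ 10. -26. -32.  59. -18.  34.] open 0.0
shift mm [10.2 -1.6 33.9] turn [0.1 0.  0.1] shift in final axes [10.2 -1.6 33.9]
shift mm [11.5 -1.6 48.2] turn [0.1 0.  0.1] shift in final axes [11.5 -1.6 48.2]
shift mm [11.2 -1.7 65.7] turn [0.1 0.  0.1] shift in final axes [11.2 -1.6 65.7]
```

View pics/p1.png

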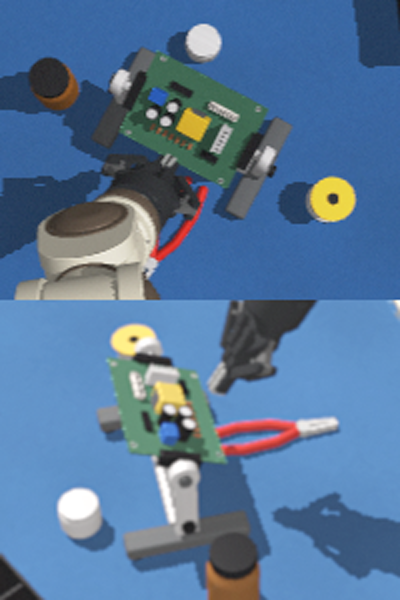

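The tip is just above the middle of the near strip (lower half, about (218,385)), clear of the parts. Now I'll press.

```bash
python3 -m handwheel '[{"tx":0.004,"ty":-0.001,"tz":0.009,"ax":0,"ay":0,"az":0,"jaw":-1},{"tx":0.004,"ty":0,"tz":0.009,"ax":0,"ay":0,"az":0,"jaw":-1},{"tx":0.002,"ty":0,"tz":0.008,"ax":0,"ay":0,"az":0,"jaw":-1},{"tx":0,"ty":0,"tz":0.004,"ax":0,"ay":0,"az":0,"jaw":-1},{"tx":0,"ty":0,"tz":0.004,"ax":0,"ay":0,"az":0,"jaw":-1},{"tx":0,"ty":0,"tz":0.004,"ax":0,"ay":0,"az":0,"jaw":-1},{"tx":0,"ty":0,"tz":0.004,"ax":0,"ay":0,"az":0,"jaw":-1},{"tx":0.001,"ty":0,"tz":0.004,"ax":0,"ay":0,"az":0,"jaw":-1},{"tx":0,"ty":0,"tz":0,"ax":0,"ay":0,"az":0,"jaw":-1},{"tx":0,"ty":0,"tz":0,"ax":0,"ay":0,"az":0,"jaw":-1}]'; python3 go.py -41 81 30 -38 76 30
```

```text
time: 3.95
ee_pos: [0.5297, -0.0011, 0.0945]
tcp_rot: [-180.0, 30.0, 152.9]
wrist_force: [0.4, 1.1, 0.4]
opening: 0.0001
grasp_force: 0.0
t 3.95 holder pos mm [-47.5   0.6  94.5] tilt(-ay) [ -0.  -30.   -0.1] F holder [-0.1  1.2  0.4] q [  9. -24. -36.  53. -17.  32.] open 0.0
shift mm [ 1.1 -0.6 15. ] turn [ 0.1 -0.   0.1] shift in final axes [ 1.1 -0.6 15. ]
shift mm [ 1.  -0.6 20.8] turn [ 0.1 -0.   0.1] shift in final axes [ 1.  -0.6 20.8]
```

```bash
python3 -m handwheel '[{"tx":0,"ty":0,"tz":0.003,"ax":0,"ay":0,"az":0,"jaw":-1},{"tx":0,"ty":0,"tz":0.003,"ax":0,"ay":0,"az":0,"jaw":-1},{"tx":0,"ty":0,"tz":0.003,"ax":0,"ay":0,"az":0,"jaw":-1},{"tx":0,"ty":0,"tz":0.003,"ax":0,"ay":0,"az":0,"jaw":-1},{"tx":0,"ty":0,"tz":0.003,"ax":0,"ay":0,"az":0,"jaw":-1},{"tx":0.001,"ty":0,"tz":0.003,"ax":0,"ay":0,"az":0,"jaw":-1},{"tx":0,"ty":0,"tz":0.003,"ax":0,"ay":0,"az":0,"jaw":-1},{"tx":0,"ty":0,"tz":0.002,"ax":0,"ay":0,"az":0,"jaw":-1},{"tx":0,"ty":0,"tz":0,"ax":0,"ay":0,"az":0,"jaw":-1},{"tx":0,"ty":0,"tz":0,"ax":0,"ay":0,"az":0,"jaw":-1}]'; python3 go.py -41 81 30 -38 76 30
python3 - <<'E'
from h import *
a=optics.camera("top")["color"][150:300,230:430];b=optics.camera("scene")["color"][195:345,215:415]
cv2.imwrite("pics/p2.png",cv2.resize(np.vstack([a,b])[:,:,::-1],None,fx=2,fy=2,interpolation=cv2.INTER_CUBIC))
E
```

```text
time: 5.2
ee_pos: [0.539, -0.006, 0.0738]
tcp_rot: [-180.0, 30.0, 152.9]
wrist_force: [-0.1, -0.0, 0.6]
opening: -0.0002
grasp_force: 0.0
t 5.2 holder pos mm [-37.1   0.5  73.8] tilt(-ay) [ -0.  -30.   -0.1] F holder [-0.1 -0.1  0.6] q [  8. -22. -37.  50. -17.  32.] open -0.0
shift mm [-0.2 -0.5 -8.2] turn [ 0.  -0.   0.1] shift in final axes [-0.2 -0.5 -8.2]
shift mm [-0.3 -0.5 -2.4] turn [ 0.  -0.   0.1] shift in final axes [-0.3 -0.5 -2.4]
```

View pics/p2.png

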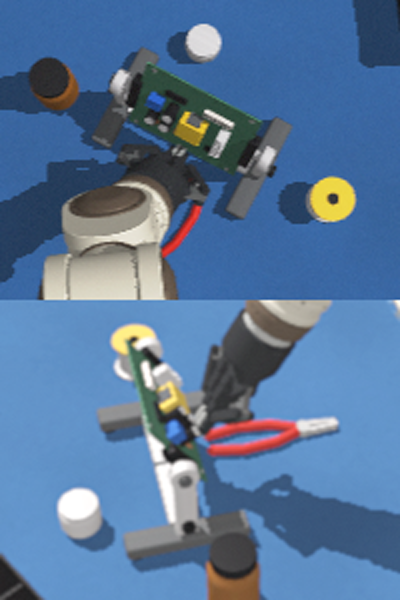

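The board has turned steeply, the holder hasn't moved, and the tip is clear of the parts. I'll estimate the angle from the far-edge corners, at about (147,65) and (262,100) in the top crop, then retreat upward.

```bash
python3 - <<'E'
from fit import *
v=np.load("v.npy")
for t in(-50,-55,-60,-65,-70):
  print(t,((proj("top",world(v,board(np.radians(t),B[:2])))-[230,150])*2).round(0).tolist(),((proj("scene",world(v,board(np.radians(t),B[[0,1,3]])))-[215,195])*2+[0,300]).round(0).tolist())
E
python3 -m handwheel '[{"tx":0.002,"ty":0,"tz":-0.006,"ax":0,"ay":0,"az":0,"jaw":-1},{"tx":0.006,"ty":0,"tz":-0.03,"ax":0,"ay":0,"az":0,"jaw":-1},{"tx":0,"ty":0,"tz":-0.05,"ax":0,"ay":0,"az":0,"jaw":-1},{"tx":0,"ty":0,"tz":-0.05,"ax":0,"ay":0,"az":0,"jaw":-1},{"tx":0,"ty":0,"tz":-0.045,"ax":0,"ay":0,"az":0,"jaw":-1},{"tx":0,"ty":0,"tz":0,"ax":0,"ay":10,"az":0,"jaw":-1},{"tx":0,"ty":0,"tz":0,"ax":0,"ay":10,"az":0,"jaw":-1},{"tx":0,"ty":0,"tz":0,"ax":0,"ay":10,"az":0,"jaw":-1},{"tx":0,"ty":0,"tz":0,"ax":0,"ay":0,"az":0,"jaw":-1},{"tx":0,"ty":0,"tz":0,"ax":0,"ay":0,"az":0,"jaw":-1}]'; python3 go.py 65 225 0 65 160 0
```

```text
-50 [[150.0, 58.0], [264.0, 118.0]] [[142.0, 436.0], [118.0, 341.0], [212.0, 477.0]]
-55 [[148.0, 60.0], [263.0, 121.0]] [[146.0, 433.0], [122.0, 338.0], [209.0, 480.0]]
-60 [[146.0, 63.0], [261.0, 124.0]] [[150.0, 431.0], [125.0, 336.0], [205.0, 482.0]]
-65 [[144.0, 66.0], [260.0, 127.0]] [[154.0, 428.0], [129.0, 334.0], [201.0, 484.0]]
-70 [[142.0, 69.0], [258.0, 130.0]] [[158.0, 426.0], [133.0, 332.0], [197.0, 486.0]]
time: 6.55
ee_pos: [0.4524, 0.0384, 0.2271]
tcp_rot: [-180.0, 0.1, 152.9]
wrist_force: [0.5, 0.0, -0.0]
opening: -0.0
grasp_force: 0.0
t 6.55 holder pos mm [-134.3    0.3  227.1] tilt(-ay) [ 0.  -0.1 -0.1] F holder [ 0.4  0.3 -0. ] q [ 5. -8. -3. 95. -0. 32.] open -0.0
shift mm [-199.3   -0.7    2.4] turn [-0.   0.1  0.1] shift in final axes [-199.3   -0.3    2.1]
shift mm [-199.2   -0.7   67.4] turn [-0.   0.1  0.1] shift in final axes [-199.3   -0.3   67.1]
```

```bash
python3 -m handwheel '[{"tx":-0.04,"ty":0,"tz":0,"ax":0,"ay":0,"az":0,"jaw":-1},{"tx":-0.04,"ty":0,"tz":0,"ax":0,"ay":0,"az":0,"jaw":-1},{"tx":-0.04,"ty":0,"tz":0,"ax":0,"ay":0,"az":0,"jaw":-1},{"tx":-0.04,"ty":0,"tz":0,"ax":0,"ay":0,"az":0,"jaw":-1},{"tx":-0.04,"ty":0,"tz":0,"ax":0,"ay":0,"az":0,"jaw":-1},{"tx":0,"ty":0,"tz":0.01,"ax":0,"ay":0,"az":0,"jaw":-1},{"tx":0,"ty":0,"tz":0.02,"ax":0,"ay":0,"az":0,"jaw":-1},{"tx":0,"ty":0,"tz":0.02,"ax":0,"ay":0,"az":0,"jaw":-1},{"tx":0,"ty":0,"tz":0.015,"ax":0,"ay":0,"az":0,"jaw":-1},{"tx":0,"ty":0,"tz":0,"ax":0,"ay":0,"az":0,"jaw":-1}]'; python3 go.py 40 163 0
```

```text
time: 7.8
ee_pos: [0.6295, -0.052, 0.1621]
tcp_rot: [-180.0, 0.0, 152.9]
wrist_force: [-0.7, -0.2, -0.5]
opening: 0.0
grasp_force: 0.0
t 7.8 holder pos mm [ 64.5   1.  162.1] tilt(-ay) [ 0.  -0.  -0.2] F holder [-0.5 -0.5 -0.5] q [-5. 16. 14. 89. -0. 22.] open 0.0
shift mm [24.5 -1.  -0.9] turn [-0.   0.   0.2] shift in final axes [24.5 -1.  -0.9]
```

```bash
python3 -m handwheel '[{"tx":0.009,"ty":0,"tz":-0.001,"ax":0,"ay":0,"az":0,"jaw":-1},{"tx":0.007,"ty":-0.001,"tz":-0.001,"ax":0,"ay":0,"az":0,"jaw":-1},{"tx":0.005,"ty":0,"tz":-0.001,"ax":0,"ay":0,"az":0,"jaw":-1},{"tx":0.005,"ty":0,"tz":-0.001,"ax":0,"ay":0,"az":0,"jaw":-1},{"tx":0.005,"ty":0,"tz":-0.001,"ax":0,"ay":0,"az":0,"jaw":-1},{"tx":0.005,"ty":0,"tz":-0.001,"ax":0,"ay":0,"az":0,"jaw":-1},{"tx":0.005,"ty":0,"tz":-0.001,"ax":0,"ay":0,"az":0,"jaw":-1},{"tx":0.005,"ty":0,"tz":-0.001,"ax":0,"ay":0,"az":0,"jaw":-1},{"tx":0.005,"ty":0,"tz":-0.001,"ax":0,"ay":0,"az":0,"jaw":-1},{"tx":0.004,"ty":0,"tz":-0.001,"ax":0,"ay":0,"az":0,"jaw":-1}]'; python3 go.py 40 163 0
```

```text
time: 9.05
ee_pos: [0.5806, -0.0284, 0.1715]
tcp_rot: [-180.0, -0.1, 152.9]
wrist_force: [3.1, -1.3, -2.2]
opening: 0.0002
grasp_force: 1.3
t 9.05 holder pos mm [ 10.2  -0.3 171.5] tilt(-ay) [ 0.   0.1 -0.1] F holder [ 3.4  0.3 -2.2] q [-3.  9.  7. 89. -0. 24.] open 0.0
shift mm [-29.8   0.2   8.5] turn [-0.  -0.1  0.1] shift in final axes [-29.8   0.3   8.5]
```

```bash
python3 -m handwheel '[{"tx":0.004,"ty":0,"tz":-0.001,"ax":0,"ay":0,"az":0,"jaw":-1},{"tx":0.004,"ty":0,"tz":-0.001,"ax":0,"ay":0,"az":0,"jaw":-1},{"tx":0.004,"ty":0,"tz":0,"ax":0,"ay":0,"az":0,"jaw":-1},{"tx":0.004,"ty":0,"tz":0,"ax":0,"ay":0,"az":0,"jaw":-1},{"tx":0.004,"ty":0,"tz":0.001,"ax":0,"ay":0,"az":0,"jaw":-1},{"tx":0.004,"ty":0,"tz":0.002,"ax":0,"ay":0,"az":0,"jaw":-1},{"tx":0.004,"ty":0,"tz":0.002,"ax":0,"ay":0,"az":0,"jaw":-1},{"tx":0.004,"ty":0,"tz":0.002,"ax":0,"ay":0,"az":0,"jaw":-1},{"tx":0.004,"ty":0,"tz":0.003,"ax":0,"ay":0,"az":0,"jaw":-1},{"tx":0.004,"ty":0,"tz":0.003,"ax":0,"ay":0,"az":0,"jaw":-1}]'; python3 go.py -35 150 0
python3 - <<'E'
from h import *
a=optics.camera("top")["color"][150:300,230:430];b=optics.camera("scene")["color"][195:345,215:415]
cv2.imwrite("pics/p3.png",cv2.resize(np.vstack([a,b])[:,:,::-1],None,fx=2,fy=2,interpolation=cv2.INTER_CUBIC))
E
```

```text
time: 10.3
ee_pos: [0.5454, -0.0102, 0.1608]
tcp_rot: [180.0, 0.0, 152.9]
wrist_force: [3.4, -2.1, 1.3]
opening: 0.0001
grasp_force: 1.3
t 10.3 holder pos mm [-29.5  -0.3 160.8] tilt(-ay) [-0.  -0.  -0.1] F holder [ 4.  -0.3  1.3] q [-1.  3.  1. 87. -0. 26.] open 0.0
shift mm [ 5.5  0.3 10.8] turn [0.  0.  0.1] shift in final axes [ 5.5  0.3 10.8]
```

View pics/p3.png

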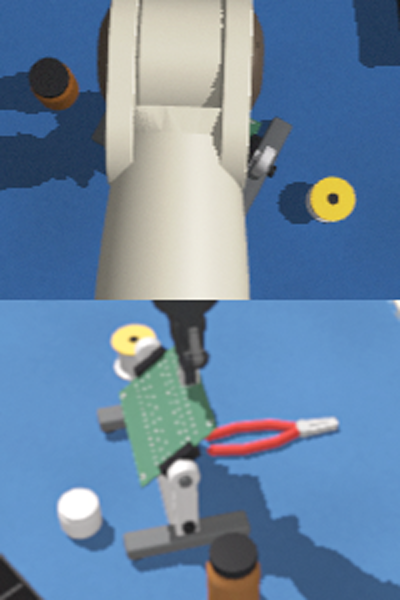

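The board is past vertical with its solder side showing. The tip is on the bare strip at about (190,382), and the holder and the things around it are undisturbed. I'll continue.

```bash
python3 -m handwheel '[{"tx":0.003,"ty":0,"tz":0.002,"ax":0,"ay":0,"az":0,"jaw":-1},{"tx":0.003,"ty":0,"tz":0.002,"ax":0,"ay":0,"az":0,"jaw":-1},{"tx":0.002,"ty":0,"tz":0.002,"ax":0,"ay":0,"az":0,"jaw":-1},{"tx":0.002,"ty":0,"tz":0.002,"ax":0,"ay":0,"az":0,"jaw":-1},{"tx":0.002,"ty":0,"tz":0.002,"ax":0,"ay":0,"az":0,"jaw":-1},{"tx":0.002,"ty":0,"tz":0.002,"ax":0,"ay":0,"az":0,"jaw":-1},{"tx":0.001,"ty":0,"tz":0.002,"ax":0,"ay":0,"az":0,"jaw":-1},{"tx":0.001,"ty":0,"tz":0.003,"ax":0,"ay":0,"az":0,"jaw":-1},{"tx":0.001,"ty":0,"tz":0.003,"ax":0,"ay":0,"az":0,"jaw":-1},{"tx":0.001,"ty":0,"tz":0.002,"ax":0,"ay":0,"az":0,"jaw":-1}]'; python3 go.py -52 126.5 0
```

```text
time: 11.65
ee_pos: [0.5295, -0.0021, 0.1388]
tcp_rot: [-180.0, 0.0, 152.9]
wrist_force: [1.8, -1.1, 2.5]
opening: -0.0001
grasp_force: 1.2
t 11.65 holder pos mm [-47.3  -0.3 138.8] tilt(-ay) [ 0.  -0.  -0.1] F holder [ 2.  -0.1  2.5] q [-0.  1. -4. 85. -0. 27.] open -0.0
shift mm [ 4.7  0.3 12.3] turn [-0.   0.   0.1] shift in final axes [ 4.7  0.3 12.3]
```

```bash
python3 -m handwheel '[{"tx":0.001,"ty":0,"tz":0.002,"ax":0,"ay":0,"az":0,"jaw":-1},{"tx":0.001,"ty":0,"tz":0.002,"ax":0,"ay":0,"az":0,"jaw":-1},{"tx":0.001,"ty":0,"tz":0.002,"ax":0,"ay":0,"az":0,"jaw":-1},{"tx":0.001,"ty":0,"tz":0.0015,"ax":0,"ay":0,"az":0,"jaw":-1},{"tx":0,"ty":0,"tz":0.0015,"ax":0,"ay":0,"az":0,"jaw":-1},{"tx":0,"ty":0,"tz":0.001,"ax":0,"ay":0,"az":0,"jaw":-1},{"tx":0,"ty":0,"tz":0.001,"ax":0,"ay":0,"az":0,"jaw":-1},{"tx":0,"ty":0,"tz":0.001,"ax":0,"ay":0,"az":0,"jaw":-1},{"tx":0,"ty":0,"tz":0.0005,"ax":0,"ay":0,"az":0,"jaw":-1},{"tx":0,"ty":0,"tz":0,"ax":0,"ay":0,"az":0,"jaw":-1}]'; python3 go.py -52 126.5 0
```

```text
time: 12.9
ee_pos: [0.5259, -0.0003, 0.1264]
tcp_rot: [-180.0, -0.0, 152.9]
wrist_force: [-1.0, 0.6, 1.0]
opening: -0.0003
grasp_force: 0.4
t 12.9 holder pos mm [-51.3  -0.4 126.4] tilt(-ay) [ 0.   0.  -0.1] F holder [-1.2  0.1  1. ] q [-0.  1. -6. 83. -0. 27.] open -0.0
shift mm [ 0.7  0.4 -0.1] turn [-0.  -0.   0.1] shift in final axes [ 0.7  0.4 -0.1]
```

Now I'll retreat up and towards the robot, then check how level the board is.

```bash
python3 -m handwheel '[{"tx":0,"ty":0,"tz":-0.005,"ax":0,"ay":0,"az":0,"jaw":-1},{"tx":0,"ty":0,"tz":-0.03,"ax":0,"ay":0,"az":0,"jaw":-1},{"tx":0,"ty":0,"tz":-0.04,"ax":0,"ay":0,"az":0,"jaw":-1},{"tx":0.03,"ty":0.03,"tz":-0.03,"ax":0,"ay":0,"az":0,"jaw":-1},{"tx":0.03,"ty":0.04,"tz":0,"ax":0,"ay":0,"az":0,"jaw":-1},{"tx":0.03,"ty":0.04,"tz":0,"ax":0,"ay":0,"az":0,"jaw":-1},{"tx":0.03,"ty":0.04,"tz":0,"ax":0,"ay":0,"az":0,"jaw":-1},{"tx":0.03,"ty":0.04,"tz":0,"ax":0,"ay":0,"az":0,"jaw":-1},{"tx":0.03,"ty":0.04,"tz":0,"ax":0,"ay":0,"az":0,"jaw":-1},{"tx":0,"ty":0,"tz":0,"ax":0,"ay":0,"az":0,"jaw":-1}]'
python3 - <<'E'
from h import *
a=optics.camera("top")["color"][160:250,260:400];b=optics.camera("scene")["color"][215:305,235:375]
cv2.imwrite("pics/p4.png",cv2.resize(np.hstack([a,b])[:,:,::-1],(800,257),interpolation=cv2.INTER_CUBIC))
cv2.imwrite("pics/p5.png",cv2.resize(np.vstack([cv2.resize(a,None,fx=4,fy=4,interpolation=2)[:300],cv2.resize(b,None,fx=4,fy=4,interpolation=2)[:300]])[:,:,::-1],None,fx=1,fy=1))
E
```

```text
time: 14.15
ee_pos: [0.47, 0.2892, 0.2311]
tcp_rot: [-180.0, -0.0, 153.1]
wrist_force: [0.4, -0.8, -0.5]
opening: -0.0001
grasp_force: 0.0
```

View pics/p5.png

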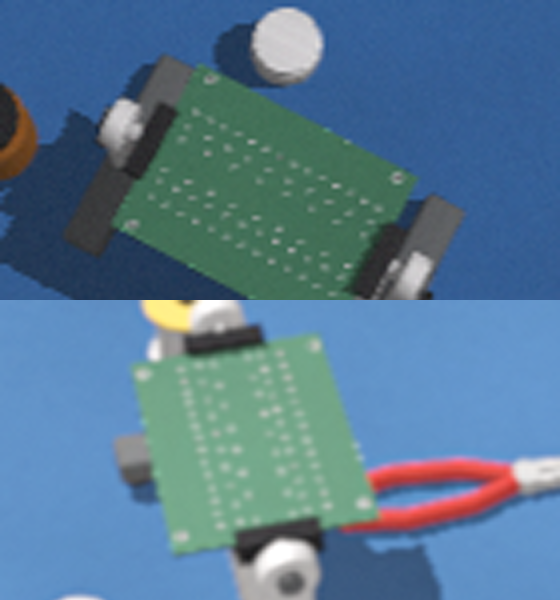

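```bash
python3 - <<'E'
from fit import *
v0=np.load("v.npy")
bt=np.array([[195,65],[416,178],[112,227]])/4+[260,160]
bs=np.array([[173,254],[132,66],[322,35],[381,219]])/4+[235,215]
f=lambda v:np.r_[proj("top",world(v,board(v[3],B[[0,1,3]])))-bt,proj("scene",world(v,board(v[3],B)))-bs].ravel()
for g,m in((lambda u:np.r_[v0[:3],u],1),(lambda u:u,4)):
    r=least_squares(lambda u:f(g(u)),[0.] if m==1 else [*v0[:3],0],x_scale=.1);print(r.x,np.degrees(r.x[-1]),r.cost,v0[:3])
    print(f(g(r.x)).round(1))
E
```

```text
[-0.013388] -0.7670759609890224 5.811120203904098 [ 0.57167366 -0.02342222 -0.47575857]
[ 0.8 -1.   0.6 -0.3 -0.6 -0.7 -0.8 -0.4 -1.4 -1.2 -1.5 -1.  -0.9 -0.8]
[ 0.57052461 -0.02119632 -0.47714339 -0.01660544] -0.951421545817418 2.4263181502375835 [ 0.57167366 -0.02342222 -0.47575857]
[ 0.  -0.6 -0.3  0.2 -1.5 -0.3  0.1 -0.2 -0.5 -1.  -0.5 -0.7  0.1 -0.4]
```

```bash
python3 -c "
from workcell import workorder
print(workorder.job_done())"
```

```text
the job is handed in; nothing more can be done
None
```

The board now lies solder side up, within about 1° of level by the camera fit, with no visible shift of the holder or the things around it; I handed the job in at about 14 s of the 51 s allowed.

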